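# Set the length stop on the baguette cutting guide

### The arm

A 7-joint arm with a two-finger parallel gripper is mounted at the origin on the work surface. World frame = base frame: x ahead of the robot, y to its left, z up, the work surface at z = 0. Lengths are in m, angles in rad, forces in N, time in s.
With the tool pointing down it reaches from about 0.4 to 0.875 m from the base axis. Payload 4.4 kg.
Tool frame: the origin (TCP) lies midway between the tips of the shut fingers; the grasp point (between the pads) lies 19 mm behind it; z points along the fingers, y is the line along which they close (so a half turn about z gives the same grasp; the last joint's range is limited). The gripper opens to 85 mm and grips with 20 to 120 N. Pads are 22 mm wide; open, the fingers measure 114 mm over their backs; the gripper's body (76 mm by 85 mm) begins 54 mm behind the grasp point. The pads swing forward as they close: fully open they stand 13 mm farther back than shut.
Start: joints at [-1.206, 0.628, 0.038, 1.517, -0.027, 0.996, -0.02], TCP at [0.271, 0.591, 0.231] pointing down, gripper open.
Joint ranges: [-3.06, 3.06], [-0.37, 2.12], [-1.25, 1.32], [0.18, 2.47], [-1.1, 4.24], [0.23, 1.98], [-2.94, 2.94]. Speed limits (rad/s): [2.57, 2.57, 3.14, 3.14, 3.14, 3.14, 3.14].

### API

Orientations are given as a rotation vector (axis times angle).
In Python, from plant import robot gives the robot as it stands.
- The arm moves only by the tool apply_moves, never from a script. Its argument "motion" is a list of rows, each a list of 6 numbers: the shift along the tool's x, y, z as a fraction of full scale, then the turn, a rotation vector about the tool's x, y, z as a fraction of full scale. A call has 1 to 8 rows; each row is the pose to reach, as a shift and turn from the pose commanded when the call began, along the tool's axes at that moment, turning the shorter way round; what a row does not reach only later rows make up. Full scale, the value 1, is 0.15 m for a shift and 180 degrees for a turn. A row lasts 1/12 s, in which the tool goes at most 41.7 mm and 7.16 degrees, less where a joint would pass 70% of its speed; a pose out of reach is approached as far as the arm can. A call with a number of a shift or a turn outside -1 to 1 is refused whole. A call with a gripper value outside its range is refused whole. "grip" is the opening, from 0 (shut) to 1 (fully open), set as the call begins (left out, the last holds). The fingers move at their own pace and stop on an object; "grip_force" is the grip in N (left out, the last holds). Time passes only in rows, so rows that repeat a pose let the fingers close. It gives the time, the measured TCP pose, the force, the opening and the grip force at its end, in the units of the state.
- robot.get_state(): the state, without advancing time (a new reading comes with each control period).
- robot.grab_frame(name): name is "side" or "top"; returns the picture (384x512x3 uint8, blue, green, red); there is no depth.
- robot.get_calibration(name): a dict with "fx", "fy", "cx", "cy" (pixels), "view" (4x4, takes a point from world to camera coordinates). Camera axes: x right, y down, z forward; pixel columns grow to the right and rows downward; lengths in m; the calibration is good to about 2 mm. A picture is of the moment at which its call begins. get_calibration takes no time and is no camera call.
- robot.job_done(): hands the job in; it is judged then, once.
Trained networks look in the newest picture that a camera, given by its name, has taken for a name from the list of things; names that differ only in an ending like _2 or _b are one class to them, and where a whole thing is asked for, a point or a joint stands for the part that bears it (a point fixed in the world has none). Each returns a list of dicts, best first, with "p" (0 to 1); they miss things now and then, are a little off and sometimes report something else, mostly with a low value. They report only what shows in the picture. A call takes as long as a camera call.
- robot.boxes_of(camera, label): "position" ([x, y, z] in m, in the coordinates of the camera as it stood for that picture, good to about 4 mm: the middle of the surface that is visible of it).
The state is a dict: "clock": time; "joints": joint angles; "dq": joint speeds; "joint_torque": joint torques, N m; "eef_pos": TCP position; "tcp_rot": TCP orientation; "force": force on the tool from outside, world axes, zero at the start; "moment": the same for the moment, N m; "gripper_width": opening from 0.0 (shut) to 1.0 (fully open); "finger_force": force on a finger pad.
Only numpy, scipy, OpenCV 4.12 (cv2) and the standard library are available. Lean on these libraries where they do the work, as an engineer would, in place of code of your own. Each camera call takes 0.05 s, during which the arm holds its last target. There are 200 camera calls.

### The job

Set the baguette cutting guide to the marked portion length: swing the clamp lever out to free the sliding stop, slide the stop along its rail until its pointer lines up with the marker's tip, then swing the lever fully back to its locked position so that the stop stays clamped there. Leave the wine glass and the mug where they stand.

Things in the scene. Friction and masses are not known exactly. Their poses are not given: they have to be found in the camera images.
- guide: Baguette cutting guide, fixed to the table: a pale wooden board 180 (x) by 460 (y) by 22 mm thick; origin at the centre of its underside; own y runs along the steel rail. The rail (26 mm wide, top 34 mm above the table) lies along own x = -55 mm. Four wooden knife posts, tops 82 mm above the table, stand at own x = -30 and +78 mm, own y = 160 to 184 mm (the +y end).
- stop (a joint): Position of the sliding stop along the rail in m: 0 at the -y end, growing towards the guide's own +y, up to 0.2. The stop's pointer is at own y = -130 mm + this value. The stop is an aluminium block over the rail (44 by 42 mm, top 68 mm above the table) and an upright wooden plate. It slides with about 3 to 6 N once the lever is open; locked, it holds.
- stop_grip (a point): Point in the middle of the top edge of the wooden stop plate's free part, 30 mm beyond the guide's centre line (own x = +30 mm), 82 mm above the table; the plate is 14 mm thick along the slide, reaches from own x = -33 to +65 mm and down to 24 mm above the table, and can be pinched here from above along the slide direction.
- pointer (a point): Tip of the small steel nib at the far foot of the stop plate, 27 mm above the table; it moves with the stop. It lines up when it has the same guide-y as the marker's tip.
- lever (a joint): Angle of the clamp lever in rad: 0 = locked, along the rail, pointing to the guide's own -y; 1.5 = fully open, pointing to own -x (towards the robot). Vertical axis; clockwise seen from above as it opens. The clamp frees the stop above about 0.5. The lever stays where it is left and is stiffer near the locked end.
- lever_pivot (a point): Point on the lever's vertical turning axis, 89 mm above the table, on top of the hub on the aluminium block; moves with the stop.
- lever_knob (a point): Centre of the top of the black upright round grip at the lever's end: 16 mm diameter, standing from 82 to 118 mm above the table, 65 mm from the turning axis. It can be pinched from above.
- marker_tip (a point): Tip of the small dark steel marker clipped over the far edge of the board (saddle 16 mm wide), pointing inward to the stop, 27 mm above the table. Fixed.
- marker: The marker; its axes are parallel to the guide's (own y along the rail). Its origin is below the guide's centre line; its tip is 82 mm out along own x, at own y = 0.
- glass: Clear stemmed wine glass, 205 mm tall, 80 mm across, foot 72 mm; origin at the centre of its underside. Leave it alone.
- mug: Dark stoneware mug, 100 mm tall, 80 mm across; origin at the centre of its underside. Leave it alone.

How it is judged:
By the outcome, as a careful person would: the job done as asked, in the order asked, and still so for the second after the job is handed in, with the robot touching nothing.
It also fails if it takes over 56 s, if anything falls off the work surface, if the arm or the gripper's body presses on something with over 40 N, if the wrist force passes 120 N, or if a joint passes its speed limit or range.

## Working session

There is one attempt and no reset: what is moved stays moved. The work goes in short steps, Python scripts to look and compute and a tool call to move; the robot and the scene stay as the last step left them, time stands still between calls to the robot, and variables do not carry over. Pictures are saved under pics/ and viewed, at most 12 in all, crops included, and the job is handed in when it is done.

Besides the shell and the picture viewer there is one more tool, called after "Emit:" as name(argument=value, ...), one argument or row to a line, values as JSON. apply_moves: Moves the arm, as the interface text tells. Shift numbers are shares of 0.15 m and turn numbers shares of 180 degrees, none past 1 either way. Its arguments: {"type":"object","properties":{"motion":{"type":"array","items":{"type":"array","items":{"type":"number","minimum":-1,"maximum":1}}},"grip":{"type":"number"},"grip_force":{"type":"number"}},"required":["motion"]}

```bash
mkdir -p pics
cat > h.py <<'E'
import numpy as np, cv2
from plant import robot
from scipy.spatial.transform import Rotation as R
def w(cam,p):
    V=np.array(robot.get_calibration(cam)["view"]); return V[:3,:3].T@(np.array(p)-V[:3,3])
def proj(cam,P):
    c=robot.get_calibration(cam);V=np.array(c["view"]);q=V[:3,:3]@np.array(P)+V[:3,3]
    return np.array([c["fx"]*q[0]/q[2]+c["cx"],c["fy"]*q[1]/q[2]+c["cy"]])
def tri(pa,pb,ca="side",cb="top"):
    A=[];b=[]
    for cam,p in((ca,pa),(cb,pb)):
        c=robot.get_calibration(cam);V=np.array(c["view"])
        for u,f,cc,i in((p[0],c["fx"],c["cx"],0),(p[1],c["fy"],c["cy"],1)):
            k=(u-cc)/f; A.append(V[i,:3]-k*V[2,:3]); b.append(k*V[2,3]-V[i,3])
    return np.linalg.lstsq(np.array(A),np.array(b),rcond=None)[0]
def onz(cam,p,z):
    c=robot.get_calibration(cam);V=np.array(c["view"])
    d=V[:3,:3].T@np.array([(p[0]-c["cx"])/c["fx"],(p[1]-c["cy"])/c["fy"],1]);o=-V[:3,:3].T@V[:3,3]
    return o+d*(z-o[2])/d[2]
def see(names,cams=("side","top")):
    for cam in cams:
        for n in names:
            for d in robot.boxes_of(cam,n)[:2]:
                P=w(cam,d["position"]); print(cam,n,round(d["p"],2),P.round(4),proj(cam,P).round(0))
E
python3 - <<'E'
from h import *
for c in("side","top"): cv2.imwrite(f"pics/{c}0.png",robot.grab_frame(c))
see(["guide","stop","stop_grip","pointer","lever","lever_pivot","lever_knob","marker_tip","marker","glass","mug"])
s=robot.get_state();print(s["clock"],s["eef_pos"],s["tcp_rot"],s["gripper_width"])
print(R.from_rotvec(s["tcp_rot"]).as_matrix().round(3))
E
```

```text
side guide 0.7 [0.5973 0.0275 0.0245] [239. 195.]
side stop 0.7 [ 0.581  -0.0551  0.072 ] [253. 201.]
side stop_grip 0.63 [ 0.5807 -0.0535  0.0735] [252. 200.]
side stop_grip 0.36 [0.5564 0.4438 0.1548] [151. 116.]
side pointer 0.91 [ 0.5799 -0.0595  0.0752] [253. 201.]
side lever 0.59 [ 0.5752 -0.0937  0.0873] [260. 205.]
side lever_pivot 0.73 [ 0.5758 -0.0901  0.0908] [259. 203.]
side lever_knob 0.74 [ 0.574  -0.0907  0.0886] [259. 204.]
side glass 0.56 [0.5576 0.4449 0.1544] [151. 116.]
side mug 0.76 [ 0.5501 -0.4985  0.0644] [361. 295.]
side mug 0.51 [ 0.5769 -0.0911  0.0889] [260. 203.]
top guide 0.69 [0.6107 0.0566 0.0186] [230. 197.]
top stop 0.78 [ 0.5814 -0.0567  0.0827] [268. 202.]
top stop_grip 0.82 [ 0.5854 -0.0504  0.0821] [266. 201.]
top stop_grip 0.22 [ 0.5795 -0.0843  0.0883] [278. 203.]
top pointer 0.83 [ 0.5817 -0.0511  0.0801] [266. 203.]
top lever 0.69 [0.5647 0.4542 0.174 ] [ 68. 206.]
top lever 0.63 [ 0.5781 -0.0786  0.0848] [276. 203.]
top lever_pivot 0.68 [ 0.5805 -0.0825  0.087 ] [277. 202.]
top lever_knob 0.7 [0.5652 0.4548 0.1709] [ 68. 206.]
top lever_knob 0.68 [ 0.5797 -0.0832  0.0856] [277. 203.]
top glass 0.83 [0.5624 0.4544 0.173 ] [ 68. 206.]
top mug 0.79 [ 0.5626 -0.5058  0.0529] [424. 208.]
1.2 [0.27144322 0.59061165 0.23129967] [-6.71622454e-01 -3.06894774e+00  6.63193142e-05] 1.0032652837010005
[[-0.909  0.418 -0.   ]
 [ 0.418  0.909 -0.   ]
 [ 0.    -0.    -1.   ]]
```

View pics/side0.png

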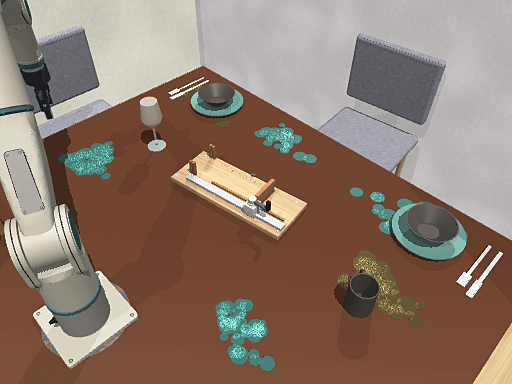

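View pics/top0.png

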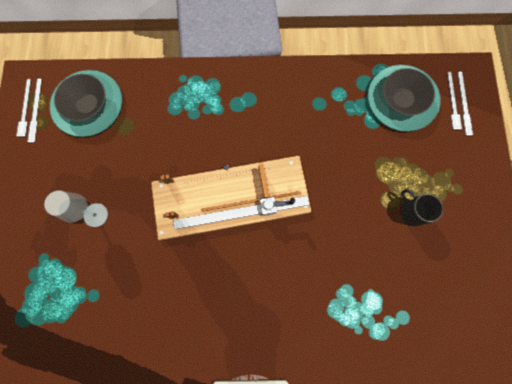

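Side: guide around (240,195), its knob at about (267,205), glass (151,116), mug (361,295). Top: board corners near (300,157), (310,211), (159,238), (152,182), marker at about (227,167), and hub (267,206). Next I'll enlarge the guide in both views.

Run:
```python
from h import *
t=cv2.imread("pics/top0.png")[145:245,145:317]; s=cv2.imread("pics/side0.png")[140:240,165:312]
a=cv2.resize(t,None,fx=4.5,fy=4.5,interpolation=cv2.INTER_CUBIC)
cv2.imwrite("pics/tz.png",a)
cv2.imwrite("pics/sz.png",cv2.resize(s,None,fx=5,fy=5,interpolation=cv2.INTER_CUBIC))
```

```text
(no output)
```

View pics/tz.png

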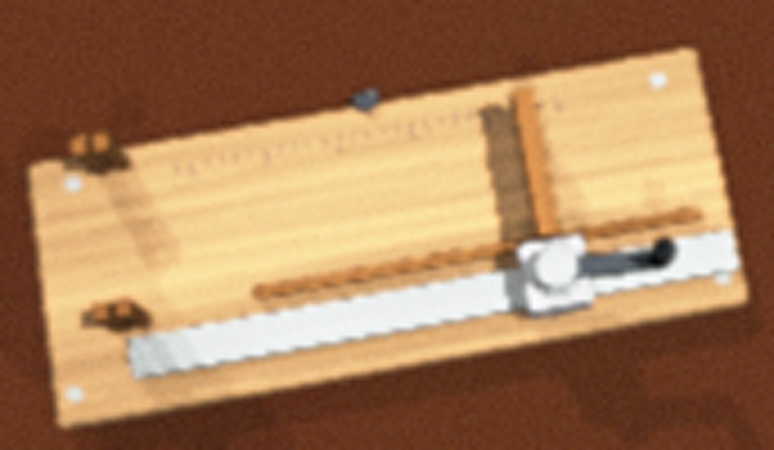

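View pics/sz.png

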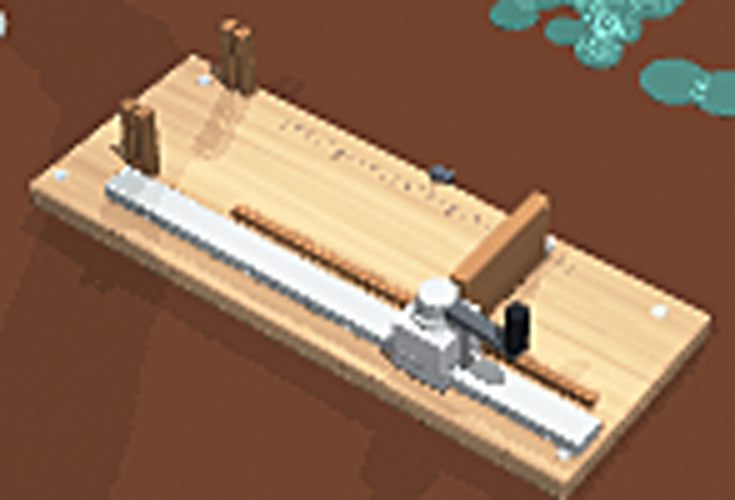

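Both crops show the guide clearly. In the top crop the board corners are (30,163), (696,48), (748,300), (62,428), the marker is (367,99), the hub (557,263) and the knob (663,250). In the side crop the corners are (195,55), (712,318), (32,190), with the knob top at (517,308). I'll fit the guide pose, stop and marker jointly.

```bash
cat > fit.py <<'E'
from h import *
from scipy.optimize import least_squares
T=lambda x,y:("top",145+(x+.5)/4.5-.5,145+(y+.5)/4.5-.5)
S=lambda x,y:("side",165+(x+.5)/5-.5,140+(y+.5)/5-.5)
# obs: (cam,u,v), own x, own y, z, kind (0 fixed,1 stop,2 marker,3 lever knob)
O=[(T(30,163),.09,.23,.022,0),(T(696,48),.09,-.23,.022,0),(T(748,300),-.09,-.23,.022,0),(T(62,428),-.09,.23,.022,0),
(S(195,55),.09,.23,.022,0),(S(712,318),.09,-.23,.022,0),(S(32,190),-.09,.23,.022,0),
(T(557,263),-.055,0,.089,1),(S(438,288),-.055,0,.089,1),
(T(367,99),.09,0,.027,2),(S(442,174),.09,0,.027,2),
(T(663,248),-.055,-.065,.118,1),(S(517,308),-.055,-.065,.118,1)]
def model(p,o):
    _,x,y,z,k=o; y=y+(p[3] if k==1 else p[4] if k==2 else 0)
    c,s=np.cos(p[2]),np.sin(p[2]); return [p[0]+c*x-s*y,p[1]+s*x+c*y,z]
f=lambda p:np.ravel([proj(o[0][0],model(p,o))-o[0][1:] for o in O])
E
python3 - <<'E'
from fit import *
r=least_squares(f,[.6,.03,.15,-.1,.06],loss="soft_l1");p=r.x
print(p.round(4)); print(f(p).reshape(-1,2).round(1).tolist())
g=lambda x,y,z:np.round(model(p,(0,x,y,z,0)),4)
print("pivot",g(-.055,p[3],.089),"knob",g(-.055,p[3]-.065,.1),"tip",g(.082,p[4],.027),"glass/mug own")
print(tri(T(663,248)[1:],S(517,308)[1:],"top","side"),"tri knob top",tri(T(367,99)[1:],S(442,174)[1:],"top","side"))
# plate top edges
print(tri(T(543,235)[1:],S(455,280)[1:],"top","side"),tri(T(524,90)[1:],S(545,200)[1:],"top","side"))
E
```

```text
[ 0.6133  0.0533  0.1632 -0.1028 -0.002 ]
[[-0.3, -0.0], [0.5, -0.4], [1.2, 0.7], [-0.6, -0.0], [-0.2, -0.3], [0.8, -0.2], [-0.6, -1.1], [-0.3, 1.0], [-0.3, 0.8], [0.2, 0.6], [-0.1, -0.1], [-0.1, -1.8], [1.1, -0.6]]
pivot [ 0.5757 -0.0571  0.089 ] knob [ 0.5863 -0.1212  0.1   ] tip [0.6945 0.0647 0.027 ] glass/mug own
[ 0.58124038 -0.12125536  0.11912635] tri knob top [0.70490671 0.06722782 0.02390669]
[ 0.59892318 -0.05005679  0.07800851] [ 0.69402187 -0.03970673  0.07882477]
```

```bash
cat > plan.py <<'E'
# plan(waypoints): waypoints world (x,y,z,a_deg); a = heading of tool y; tool pointing down. Prints rows per call.
from h import *
import json,os
def rot(a): a=np.radians(a);c,s=np.cos(a),np.sin(a);return np.array([[-s,c,0],[c,s,0],[0,0,-1]]).T
def cmd():
    if os.path.exists("cmd.json"): return np.array(json.load(open("cmd.json")))
    s=robot.get_state();M=R.from_rotvec(s["tcp_rot"]).as_matrix();return np.r_[s["eef_pos"],np.degrees(np.arctan2(M[1,1],M[0,1]))]
def plan(W,step=.036,turn=6.8,rep=0):
    c=cmd();pts=[];l=c
    for q in W:
        q=np.array(q,float);n=max(1,int(np.ceil(max(np.linalg.norm(q[:3]-l[:3])/step,abs(q[3]-l[3])/turn))))
        pts+=[l+(q-l)*k/n for k in range(1,n+1)];l=q
    pts+=[l]*rep
    b=c;rows=[]
    def fl(): print(json.dumps(rows))
    for q in pts:
        def row(q): 
            A=np.array([[*rot(b[3])[:2,0],0],[*rot(b[3])[:2,1],0],[0,0,-1]])
            return np.r_[A@(q[:3]-b[:3])/.15,0,0,-(q[3]-b[3])/180].round(3)
        r=row(q)
        if len(rows)==8 or abs(r).max()>1:
            fl();b=last;rows=[];r=row(q)
        rows.append([float(v)+0 for v in r])
        A=np.array([[*rot(b[3])[:2,0],0],[*rot(b[3])[:2,1],0],[0,0,-1]])
        last=np.r_[b[:3]+A.T@r[:3]*.15,b[3]-r[5]*180]
    fl();json.dump(last.tolist(),open("cmd.json","w"));print("end",last.round(4))
E
python3 -c "
from plan import *
plan([(.583,-.121,.19,9.4)],rep=1)"
```

```text
[[-0.176, -0.156, 0.013, 0.0, 0.0, 0.014], [-0.352, -0.313, 0.025, 0.0, 0.0, 0.028], [-0.528, -0.469, 0.038, 0.0, 0.0, 0.042], [-0.703, -0.626, 0.05, 0.0, 0.0, 0.056], [-0.879, -0.782, 0.063, 0.0, 0.0, 0.071]]
[[-0.206, -0.114, 0.012, 0.0, 0.0, 0.014], [-0.413, -0.228, 0.025, 0.0, 0.0, 0.028], [-0.619, -0.342, 0.037, 0.0, 0.0, 0.042], [-0.825, -0.455, 0.05, 0.0, 0.0, 0.056]]
[[-0.223, -0.076, 0.012, 0.0, 0.0, 0.014], [-0.446, -0.152, 0.025, 0.0, 0.0, 0.028], [-0.668, -0.228, 0.037, 0.0, 0.0, 0.042], [-0.891, -0.304, 0.05, 0.0, 0.0, 0.057]]
[[-0.233, -0.035, 0.012, 0.0, 0.0, 0.014], [-0.466, -0.07, 0.025, 0.0, 0.0, 0.028], [-0.699, -0.105, 0.037, 0.0, 0.0, 0.042], [-0.931, -0.14, 0.05, 0.0, 0.0, 0.056]]
[[-0.236, 0.007, 0.012, 0.0, 0.0, 0.014], [-0.471, 0.013, 0.025, 0.0, 0.0, 0.028], [-0.706, 0.019, 0.037, 0.0, 0.0, 0.042], [-0.942, 0.025, 0.05, 0.0, 0.0, 0.057]]
[[-0.23, 0.048, 0.012, 0.0, 0.0, 0.014], [-0.23, 0.048, 0.012, 0.0, 0.0, 0.014]]
end [ 0.5829 -0.121   0.19    9.3315]
```

Emit:
apply_moves(
  motion=[
    [-0.176,-0.156,0.013,0,0,0.014],
    [-0.352,-0.313,0.025,0,0,0.028],
    [-0.528,-0.469,0.038,0,0,0.042],
    [-0.703,-0.626,0.05,0,0,0.056],
    [-0.879,-0.782,0.063,0,0,0.071],
  ],
)

```text
clock: 1.62
eef_pos: [0.3427, 0.4275, 0.222]
tcp_rot: [1.012, 2.974, 0.001]
force: [1.0, 0.1, 0.7]
gripper_width: 1.002
finger_force: 0.0
```

Emit:
apply_moves(
  motion=[
    [-0.206,-0.114,0.012,0,0,0.014],
    [-0.413,-0.228,0.025,0,0,0.028],
    [-0.619,-0.342,0.037,0,0,0.042],
    [-0.825,-0.455,0.05,0,0,0.056],
  ],
)

```text
clock: 1.95
eef_pos: [0.3995, 0.2981, 0.2146]
tcp_rot: [1.269, 2.874, 0.001]
force: [0.8, 0.3, 1.3]
gripper_width: 0.995
finger_force: 0.0
```

Emit:
apply_moves(
  motion=[
    [-0.223,-0.076,0.012,0,0,0.014],
    [-0.446,-0.152,0.025,0,0,0.028],
    [-0.668,-0.228,0.037,0,0,0.042],
    [-0.891,-0.304,0.05,0,0,0.057],
  ],
)

```text
clock: 2.28
eef_pos: [0.4561, 0.1687, 0.2071]
tcp_rot: [1.521, 2.749, 0.001]
force: [0.4, -0.5, 0.6]
gripper_width: 1.003
finger_force: 0.0
```

Emit:
apply_moves(
  motion=[
    [-0.233,-0.035,0.012,0,0,0.014],
    [-0.466,-0.07,0.025,0,0,0.028],
    [-0.699,-0.105,0.037,0,0,0.042],
    [-0.931,-0.14,0.05,0,0,0.056],
  ],
)

```text
clock: 2.62
eef_pos: [0.5128, 0.0392, 0.1995]
tcp_rot: [1.757, 2.604, 0.001]
force: [0.8, 0.7, -0.5]
gripper_width: 1.0
finger_force: 0.0
```

Emit:
apply_moves(
  motion=[
    [-0.236,0.007,0.012,0,0,0.014],
    [-0.471,0.013,0.025,0,0,0.028],
    [-0.706,0.019,0.037,0,0,0.042],
    [-0.942,0.025,0.05,0,0,0.057],
  ],
)

```text
clock: 2.95
eef_pos: [0.5694, -0.0903, 0.192]
tcp_rot: [1.983, 2.437, 0.001]
force: [0.1, 0.1, 0.1]
gripper_width: 0.998
finger_force: 0.0
```

Emit:
apply_moves(
  motion=[
    [-0.23,0.048,0.012,0,0,0.014],
    [-0.23,0.048,0.012,0,0,0.014],
  ],
)

```text
clock: 3.12
eef_pos: [0.5848, -0.1304, 0.1903]
tcp_rot: [2.041, 2.379, -0.005]
force: [0.5, -1.7, 1.0]
gripper_width: 0.997
finger_force: 0.0
```

```bash
python3 -c "
from plan import *
plan([(.583,-.121,.092,9.4)],rep=3)"
```

```text
[[0.0, 0.0, 0.218, 0.0, 0.0, 0.0], [0.0, 0.0, 0.436, 0.0, 0.0, 0.0], [0.0, 0.0, 0.654, 0.0, 0.0, 0.0], [0.0, 0.0, 0.654, 0.0, 0.0, 0.0], [0.0, 0.0, 0.654, 0.0, 0.0, 0.0], [0.0, 0.0, 0.654, 0.0, 0.0, 0.0]]
end [ 0.5829 -0.121   0.0919  9.3315]
```

Emit:
apply_moves(
  motion=[
    [0,0,0.22,0,0,0],
    [0,0,0.44,0,0,0],
    [0,0,0.65,0,0,0],
    [0,0,0.65,0,0,0],
    [0,0,0.65,0,0,0],
  ],
)

```text
clock: 3.53
eef_pos: [0.5818, -0.1206, 0.0916]
tcp_rot: [-2.031, -2.393, 0.003]
force: [0.7, 0.4, 0.5]
gripper_width: 1.001
finger_force: 0.0
```

Emit:
apply_moves(
  motion=[
    [0,0,0,0,0,0],
    [0,0,0,0,0,0],
    [0,0,0,0,0,0],
    [0,0,0,0,0,0],
    [0,0,0,0,0,0],
    [0,0,0,0,0,0],
    [0,0,0,0,0,0],
  ],
  grip=0.3,
  grip_force=20,
)

```text
clock: 4.12
eef_pos: [0.5831, -0.121, 0.0929]
tcp_rot: [2.033, 2.395, 0.0]
force: [0.2, 0.2, -0.0]
gripper_width: 0.305
finger_force: 0.0
```

Run:
```python
from h import *
o=[]
for c,(x,y) in(("side",(165,140)),("top",(195,145))):
    f=robot.grab_frame(c); cv2.imwrite(f"pics/{c}1.png",f); o.append(cv2.resize(f[y:y+100,x:x+130],None,fx=3,fy=3,interpolation=cv2.INTER_CUBIC))
cv2.imwrite("pics/p1.png",np.hstack(o)); print(robot.get_state()["eef_pos"])
```

```text
[ 0.58293947 -0.12096896  0.09260241]
```

View pics/p1.png

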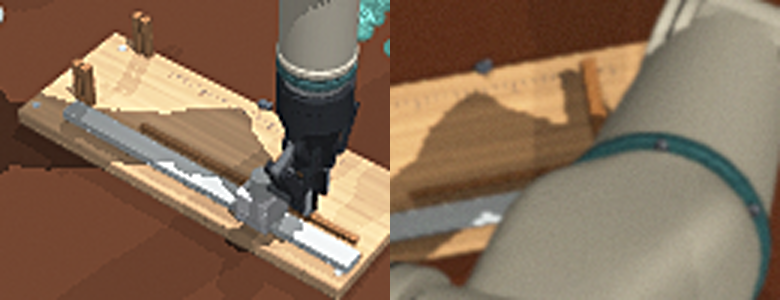

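The side view (left half) shows the fingers straddling the knob at about (300,190). The top view is hidden by the arm, and no contact force is read. Next is the opening swing along an arc.

```bash
cat >> plan.py <<'E'
def arc(piv,ths,z,r=.065,yaw=9.35):
    o=[]
    for t in ths:
        f=-90+yaw-t; o.append((piv[0]+r*np.cos(np.radians(f)),piv[1]+r*np.sin(np.radians(f)),z,f+90))
    return o
E
python3 -c "
from plan import *
plan(arc((.5757,-.0571),np.arange(6,87,5),.092),rep=2)"
```

```text
[[-0.003, -0.024, 0.0, 0.0, 0.0, 0.033], [0.003, -0.061, 0.0, 0.0, 0.0, 0.061], [0.012, -0.098, 0.0, 0.0, 0.0, 0.089], [0.024, -0.134, 0.0, 0.0, 0.0, 0.117], [0.039, -0.168, 0.0, 0.0, 0.0, 0.144], [0.057, -0.202, 0.0, 0.0, 0.0, 0.172], [0.078, -0.233, 0.0, 0.0, 0.0, 0.2], [0.101, -0.263, 0.0, 0.0, 0.0, 0.228]]
[[0.002, -0.038, 0.0, 0.0, 0.0, 0.027], [0.007, -0.075, 0.0, 0.0, 0.0, 0.055], [0.015, -0.112, 0.0, 0.0, 0.0, 0.083], [0.026, -0.148, 0.0, 0.0, 0.0, 0.111], [0.041, -0.183, 0.0, 0.0, 0.0, 0.139], [0.058, -0.217, 0.0, 0.0, 0.0, 0.166], [0.079, -0.249, 0.0, 0.0, 0.0, 0.194], [0.102, -0.279, 0.0, 0.0, 0.0, 0.222]]
[[0.002, -0.037, 0.0, 0.0, 0.0, 0.028], [0.002, -0.037, 0.0, 0.0, 0.0, 0.028], [0.002, -0.037, 0.0, 0.0, 0.0, 0.028]]
end [ 5.12500e-01 -7.21000e-02  9.19000e-02 -7.67085e+01]
```

Emit:
apply_moves(
  motion=[
    [-0.003,-0.024,0,0,0,0.033],
    [0.003,-0.061,0,0,0,0.061],
    [0.012,-0.098,0,0,0,0.089],
    [0.024,-0.134,0,0,0,0.117],
    [0.039,-0.168,0,0,0,0.144],
    [0.057,-0.202,0,0,0,0.172],
    [0.078,-0.233,0,0,0,0.2],
    [0.101,-0.263,0,0,0,0.228],
  ],
)

```text
clock: 4.88
eef_pos: [0.5429, -0.1126, 0.0927]
tcp_rot: [2.745, 1.523, 0.003]
force: [2.2, 0.5, -1.6]
gripper_width: 0.301
finger_force: 1.3
```

Emit:
apply_moves(
  motion=[
    [0.002,-0.038,0,0,0,0.027],
    [0.007,-0.075,0,0,0,0.055],
    [0.015,-0.112,0,0,0,0.083],
    [0.026,-0.148,0,0,0,0.111],
    [0.041,-0.183,0,0,0,0.139],
    [0.058,-0.217,0,0,0,0.166],
    [0.079,-0.249,0,0,0,0.194],
    [0.102,-0.279,0,0,0,0.222],
  ],
)

```text
clock: 5.55
eef_pos: [0.5154, -0.0783, 0.0929]
tcp_rot: [3.1, 0.493, 0.004]
force: [2.7, -1.9, -2.0]
gripper_width: 0.301
finger_force: 1.3
```

Emit:
apply_moves(
  motion=[
    [0.002,-0.037,0,0,0,0.028],
    [0.002,-0.037,0,0,0,0.028],
    [0.002,-0.037,0,0,0,0.028],
  ],
)

```text
clock: 5.8
eef_pos: [0.5125, -0.0718, 0.0925]
tcp_rot: [-3.12, -0.369, 0.001]
force: [-0.8, -0.7, 0.9]
gripper_width: 0.302
finger_force: 0.0
```

Run:
```python
from plan import *
o=[]
for c,(x,y) in(("side",(165,140)),("top",(195,145))):
    f=robot.grab_frame(c); cv2.imwrite(f"pics/{c}2.png",f); o.append(cv2.resize(f[y:y+100,x:x+130],None,fx=3,fy=3,interpolation=cv2.INTER_CUBIC))
cv2.imwrite("pics/p2.png",np.hstack(o)); print(robot.get_state()["eef_pos"],robot.get_state()["joints"])
```

```text
[ 0.51233409 -0.07200035  0.09245848] [-0.31861945  0.74901814  0.6348985   2.01756612 -0.76133864  0.62593768
 -0.50266975]
```

View pics/p2.png

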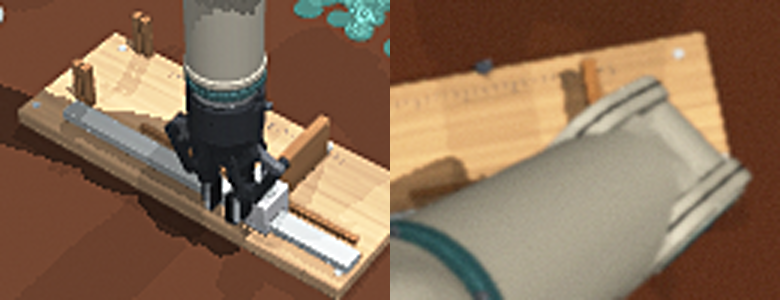

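The fingers are at the robot side of the block in the side view, so the lever is open. The plate in the top view is at (592,75) of the crop, unmoved. Next: lift, go over the plate and pinch it.

Run:
```python
from plan import *
from fit import T,S,model
p=[.6133,.0533,.1632]; c,s=np.cos(p[2]),np.sin(p[2])
own=lambda P:np.round([c*(P[0]-p[0])+s*(P[1]-p[1]),-s*(P[0]-p[0])+c*(P[1]-p[1])],4)
for q in(T(526,90),T(535,165),T(544,235),S(545,203),S(500,240)): print("plate",q[0],own(onz(q[0],q[1:],.082)))
for q in(T(367,99),T(364,107),S(442,174),S(434,179)): print("mark",q[0],own(onz(q[0],q[1:],.028)))
yp=-.103
G=np.array(model(p,(0,.03,yp,0,0)));print(G)
plan([(.5125,-.0721,.16,-76.7),(G[0],G[1],.16,-80.65)],rep=2)
plan([(G[0],G[1],.053,-80.65)],rep=2)
```

```text
plate top [ 0.0628 -0.1055]
plate top [ 0.0132 -0.1023]
plate top [-0.0322 -0.0998]
plate side [ 0.06   -0.1086]
plate side [ 0.0134 -0.1045]
mark top [ 0.0917 -0.0016]
mark top [0.0865 0.0012]
mark side [ 0.0888 -0.0035]
mark side [ 0.0812 -0.0019]
[ 0.65963645 -0.04345708  0.        ]
[[0.0, 0.0, -0.227, 0.0, 0.0, 0.0], [0.0, 0.0, -0.454, 0.0, 0.0, 0.0], [0.2, 0.008, -0.454, 0.0, 0.0, 0.004], [0.399, 0.016, -0.454, 0.0, 0.0, 0.009], [0.599, 0.024, -0.454, 0.0, 0.0, 0.013], [0.799, 0.032, -0.454, 0.0, 0.0, 0.018], [0.998, 0.04, -0.454, 0.0, 0.0, 0.022], [0.998, 0.04, -0.454, 0.0, 0.0, 0.022]]
[[0.0, 0.0, 0.0, 0.0, 0.0, 0.0]]
end [ 6.59600e-01 -4.35000e-02  1.60000e-01 -8.06685e+01]
[[0.0, 0.0, 0.238, 0.0, 0.0, 0.0], [0.0, 0.0, 0.476, 0.0, 0.0, 0.0], [0.0, 0.0, 0.714, 0.0, 0.0, 0.0], [0.0, 0.0, 0.714, 0.0, 0.0, 0.0], [0.0, 0.0, 0.714, 0.0, 0.0, 0.0]]
end [ 6.59600e-01 -4.35000e-02  5.29000e-02 -8.06685e+01]
```

Emit:
apply_moves(
  motion=[
    [0,0,-0.227,0,0,0],
    [0,0,-0.454,0,0,0],
    [0.2,0.008,-0.454,0,0,0.004],
    [0.399,0.016,-0.454,0,0,0.009],
    [0.599,0.024,-0.454,0,0,0.013],
    [0.799,0.032,-0.454,0,0,0.018],
    [0.998,0.04,-0.454,0,0,0.022],
    [0.998,0.04,-0.454,0,0,0.022],
  ],
  grip=1,
)

```text
clock: 6.57
eef_pos: [0.6648, -0.0413, 0.16]
tcp_rot: [3.13, 0.264, 0.007]
force: [0.5, 0.4, 0.4]
gripper_width: 0.999
finger_force: 0.0
```

Emit:
apply_moves(
  motion=[
    [0,0,0,0,0,0],
    [0,0,0.238,0,0,0],
    [0,0,0.476,0,0,0],
    [0,0,0.714,0,0,0],
    [0,0,0.714,0,0,0],
    [0,0,0.714,0,0,0],
  ],
)

```text
clock: 7.07
eef_pos: [0.6572, -0.044, 0.0524]
tcp_rot: [-3.131, -0.254, 0.008]
force: [0.5, 0.6, 0.1]
gripper_width: 0.996
finger_force: 0.0
```

Emit:
apply_moves(
  motion=[
    [0,0,0,0,0,0],
    [0,0,0,0,0,0],
    [0,0,0,0,0,0],
    [0,0,0,0,0,0],
    [0,0,0,0,0,0],
    [0,0,0,0,0,0],
    [0,0,0,0,0,0],
    [0,0,0,0,0,0],
  ],
  grip=0,
  grip_force=30,
)

```text
clock: 7.73
eef_pos: [0.66, -0.0434, 0.0544]
tcp_rot: [-3.131, -0.256, -0.001]
force: [-1.0, 0.0, 6.4]
gripper_width: 0.157
finger_force: 31.5
```

Emit:
apply_moves(
  motion=[
    [0,-0.08,0,0,0,0],
    [0,-0.2,0,0,0,0],
    [0,-0.35,0,0,0,0],
    [0,-0.5,0,0,0,0],
    [0,-0.6,0,0,0,0],
    [0,-0.65,0,0,0,0],
    [0,-0.65,0,0,0,0],
    [0,-0.65,0,0,0,0],
  ],
)

```text
clock: 8.4
eef_pos: [0.6436, 0.055, 0.0544]
tcp_rot: [-3.129, -0.258, 0.0]
force: [-3.9, 2.6, 7.8]
gripper_width: 0.157
finger_force: 32.8
```

Run:
```python
from plan import *
c=cmd();d=rot(c[3])[:,1]*-.65*.15;c[:3]+=d;json.dump(c.tolist(),open("cmd.json","w"));print(c.round(4))
p=[.6133,.0533,.1632]
o=[]
for k,(x,y) in(("side",(195,150)),("top",(190,145))):
    n=[robot.grab_frame(k) for _ in range(4)];f=np.mean(n,0).astype(np.uint8); cv2.imwrite(f"pics/{k}3.png",f); o.append(cv2.resize(f[y:y+75,x:x+80],None,fx=5,fy=5,interpolation=cv2.INTER_CUBIC))
cv2.imwrite("pics/p3.png",np.hstack(o)); s=robot.get_state();P=s["eef_pos"];print(P,s["force"])
C,S=np.cos(p[2]),np.sin(p[2]);print("own y",-S*(P[0]-p[0])+C*(P[1]-p[1]))
```

```text
[ 6.43800e-01  5.27000e-02  5.29000e-02 -8.06685e+01]
[0.64365038 0.05448647 0.05439711] [-2.01511786  1.71123993  8.77276757]
own y -0.0037605150050286154
```

View pics/p3.png

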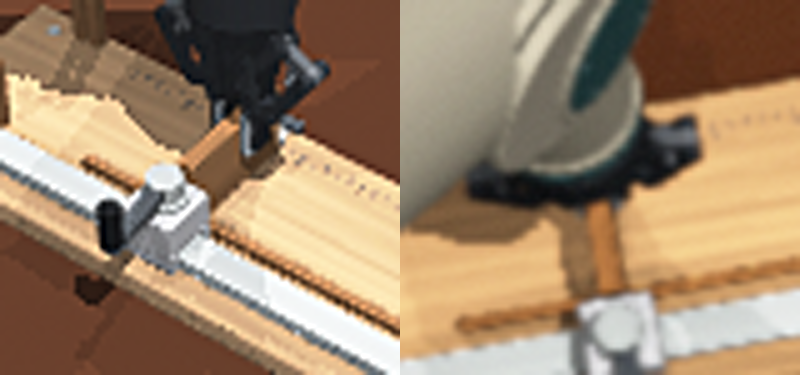

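The stop sits near the marker with the lever open: knob at about (110,225) in the side half. The arm hides the marker in both views, so I'll release and back off to measure.

```bash
python3 -c "
from plan import *
plan([(.6438,.0527,.17,-80.67),(.47,-.16,.23,-76.7)],rep=2)"
```

```text
[[0.0, 0.0, -0.195, 0.0, 0.0, 0.0], [0.0, 0.0, -0.39, 0.0, 0.0, 0.0], [0.0, 0.0, -0.585, 0.0, 0.0, 0.0], [0.0, 0.0, -0.78, 0.0, 0.0, 0.0], [-0.172, 0.151, -0.83, 0.0, 0.0, -0.003], [-0.343, 0.303, -0.88, 0.0, 0.0, -0.006], [-0.515, 0.454, -0.93, 0.0, 0.0, -0.008], [-0.687, 0.606, -0.98, 0.0, 0.0, -0.011]]
[[-0.176, 0.145, -0.05, 0.0, 0.0, -0.003], [-0.353, 0.29, -0.1, 0.0, 0.0, -0.006], [-0.53, 0.436, -0.15, 0.0, 0.0, -0.008], [-0.707, 0.581, -0.2, 0.0, 0.0, -0.011], [-0.707, 0.581, -0.2, 0.0, 0.0, -0.011], [-0.707, 0.581, -0.2, 0.0, 0.0, -0.011]]
end [  0.4699  -0.16     0.2299 -76.7085]
```

Emit:
apply_moves(
  motion=[
    [0,0,0,0,0,0],
    [0,0,0,0,0,0],
    [0,0,0,0,0,0],
    [0,0,0,0,0,0],
  ],
  grip=0.6,
)

```text
clock: 9.13
eef_pos: [0.6436, 0.0527, 0.0532]
tcp_rot: [3.131, 0.256, -0.001]
force: [-0.1, 0.2, 0.7]
gripper_width: 0.596
finger_force: 0.0
```

Emit:
apply_moves(
  motion=[
    [0,0,-0.195,0,0,0],
    [0,0,-0.39,0,0,0],
    [0,0,-0.585,0,0,0],
    [0,0,-0.78,0,0,0],
    [-0.172,0.151,-0.83,0,0,-0.003],
    [-0.343,0.303,-0.88,0,0,-0.006],
    [-0.515,0.454,-0.93,0,0,-0.008],
    [-0.687,0.606,-0.98,0,0,-0.011],
  ],
)

```text
clock: 9.8
eef_pos: [0.5557, -0.0547, 0.2008]
tcp_rot: [3.126, 0.311, -0.0]
force: [-0.2, -0.3, 0.0]
gripper_width: 0.599
finger_force: 0.0
```

Emit:
apply_moves(
  motion=[
    [-0.176,0.145,-0.05,0,0,-0.003],
    [-0.353,0.29,-0.1,0,0,-0.006],
    [-0.53,0.436,-0.15,0,0,-0.008],
    [-0.707,0.581,-0.2,0,0,-0.011],
    [-0.707,0.581,-0.2,0,0,-0.011],
    [-0.707,0.581,-0.2,0,0,-0.011],
  ],
)

```text
clock: 10.3
eef_pos: [0.469, -0.1618, 0.2313]
tcp_rot: [3.121, 0.356, 0.002]
force: [-0.2, 0.8, 0.1]
gripper_width: 0.599
finger_force: 0.0
```

Run:
```python
from h import *
o=[]
for k,(x,y) in(("side",(215,155)),("top",(195,155))):
    f=np.mean([robot.grab_frame(k) for _ in range(6)],0).astype(np.uint8); cv2.imwrite(f"pics/{k}4.png",f); o.append(cv2.resize(f[y:y+60,x:x+50],None,fx=8,fy=8,interpolation=cv2.INTER_CUBIC))
cv2.imwrite("pics/p4.png",np.hstack(o)); see(["pointer","marker_tip","marker","stop_grip","lever_knob","lever_pivot"])
```

```text
side pointer 0.76 [0.5446 0.0259 0.0724] [227. 193.]
side stop_grip 0.74 [0.5475 0.0245 0.0716] [228. 193.]
side lever_pivot 0.61 [0.5262 0.0314 0.0904] [222. 191.]
top pointer 0.66 [0.5661 0.0493 0.0796] [230. 209.]
top marker_tip 0.71 [0.5618 0.0422 0.0795] [233. 210.]
top marker_tip 0.56 [0.5379 0.0312 0.0895] [236. 218.]
top stop_grip 0.97 [0.5696 0.0467 0.0818] [231. 207.]
top lever_knob 0.73 [0.5369 0.0319 0.0859] [236. 219.]
top lever_pivot 0.74 [0.5411 0.0318 0.0886] [236. 217.]
top lever_pivot 0.33 [0.5647 0.0399 0.0808] [234. 209.]
```

View pics/p4.png

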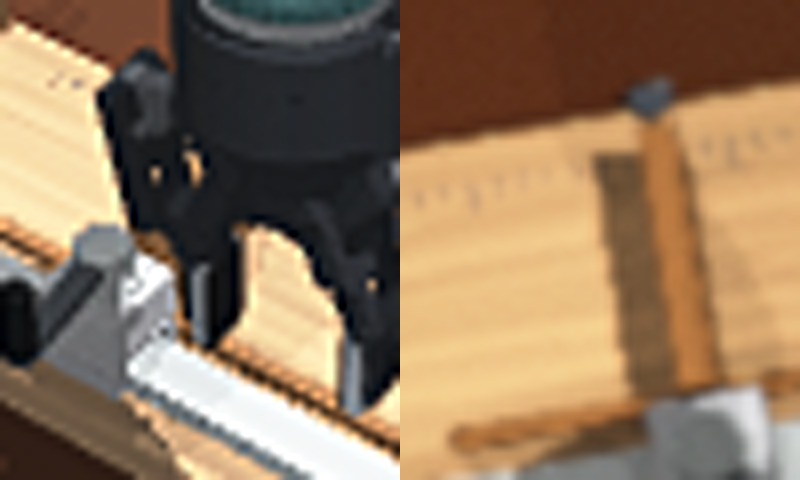

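Top half: marker at about (652,97) with its tip pointing at the plate, whose far end spans x = 643–682 at y = 125. They are close. The side view is blocked by the gripper, so I'll move it a little farther and measure numerically.

Run:
```python
from plan import *
print("marker px",proj("side",[.695,.065,.027]))
for P in((.42,-.3),(.40,-.05),(.4,-.2),(.45,-.35),(.5,-.3)): print(P,[proj("side",[*P,z]).round(0).tolist() for z in(.2,.3,.45)])
f=cv2.imread("pics/top4.png").astype(int)
print(f[158:182,220:240].tolist() and "")
hsv=cv2.cvtColor(f.astype(np.uint8),cv2.COLOR_BGR2HSV)
print("S ch");print(hsv[162:176,222:236,1]);print("B-R");print((f[162:176,222:236,0]-f[162:176,222:236,2]))
```

```text
marker px [251.57199109 175.37459107]
(0.42, -0.3) [[276.0, 248.0], [278.0, 223.0], [281.0, 177.0]]
(0.4, -0.05) [[206.0, 201.0], [203.0, 175.0], [199.0, 129.0]]
(0.4, -0.2) [[243.0, 231.0], [242.0, 205.0], [242.0, 159.0]]
(0.45, -0.35) [[298.0, 253.0], [302.0, 228.0], [309.0, 182.0]]
(0.5, -0.3) [[297.0, 231.0], [300.0, 206.0], [306.0, 160.0]]

S ch
[[180 184 181 186 186 186 181 186 188 183 184 184 182 180]
 [185 185 184 184 181 184 183 183 180 180 188 181 184 186]
 [183 187 183 165 142 117 139 170 186 191 189 186 186 184]
 [180 170 111  77  50  24  56 145 190 188 188 182 183 187]
 [170  92  11  28  21  22  23 131 179 173 165 156 146 148]
 [161  50  32  40  38  36  22 117 146 143 137 129 123 124]
 [140 101  14  36  28  17  89 120 127 125 122 121 119 120]
 [127 116 104  74  59 106 127 124 121 121 119 120 121 120]
 [122 120 125 136 141 146 143 135 122 120 122 121 122 123]
 [120 122 133 155 164 162 158 137 123 122 118 120 122 122]
 [121 122 133 155 167 167 163 146 130 120 118 115 120 117]
 [124 124 131 155 168 165 167 156 134 123 118 112 118 118]
 [129 126 139 159 164 165 166 162 141 1
[... 406 characters left out ...]
8   -6  -40  -59  -61  -64  -69  -70  -71]
 [ -36  -11   10   14   13   12   -7  -45  -70  -78  -85  -92  -95  -96]
 [ -51  -37   -4   11    9   -6  -43  -79  -98 -101 -103 -104 -104 -105]
 [ -89  -82  -54  -28  -21  -54  -89  -97 -104 -107 -105 -106 -107 -106]
 [-104 -102  -95  -86  -77  -92 -106 -102 -104 -105 -106 -105 -106 -106]
 [-105 -105 -104 -110 -112 -114 -110  -96 -101 -105 -101 -101 -104 -103]
 [-105 -104 -107 -112 -118 -120 -113 -102 -103 -102  -97  -91 -100  -94]
 [-100  -98  -99 -107 -118 -120 -120 -109  -96 -101  -95  -85  -98  -94]
 [ -69  -65  -76  -95 -113 -119 -120 -108  -90  -99  -97  -92 -100  -94]
 [ -53  -48  -60  -87 -112 -119 -120 -108  -83  -96 -103 -101 -101  -94]]
```

```bash
python3 -c "
from plan import *
plan([(.45,-.34,.26,-76.7)],rep=3)"
```

```text
[[-0.068, 0.19, -0.033, 0.0, 0.0, 0.0], [-0.135, 0.379, -0.067, 0.0, 0.0, 0.0], [-0.203, 0.569, -0.1, 0.0, 0.0, 0.0], [-0.27, 0.758, -0.134, 0.0, 0.0, 0.0], [-0.338, 0.948, -0.167, 0.0, 0.0, 0.0]]
[[-0.067, 0.189, -0.033, 0.0, 0.0, 0.0], [-0.067, 0.189, -0.033, 0.0, 0.0, 0.0], [-0.067, 0.189, -0.033, 0.0, 0.0, 0.0], [-0.067, 0.189, -0.033, 0.0, 0.0, 0.0]]
end [  0.45    -0.3399   0.2599 -76.7085]
```

Emit:
apply_moves(
  motion=[
    [-0.068,0.19,-0.033,0,0,0],
    [-0.135,0.379,-0.067,0,0,0],
    [-0.203,0.569,-0.1,0,0,0],
    [-0.27,0.758,-0.134,0,0,0],
    [-0.338,0.948,-0.167,0,0,0],
  ],
)

```text
clock: 11.92
eef_pos: [0.4531, -0.3113, 0.2559]
tcp_rot: [-3.12, -0.364, -0.0]
force: [-0.0, -0.1, 0.5]
gripper_width: 0.6
finger_force: 0.0
```

Emit:
apply_moves(
  motion=[
    [-0.067,0.189,-0.033,0,0,0],
    [-0.067,0.189,-0.033,0,0,0],
    [-0.067,0.189,-0.033,0,0,0],
    [-0.067,0.189,-0.033,0,0,0],
  ],
)

```text
clock: 12.25
eef_pos: [0.45, -0.3393, 0.2602]
tcp_rot: [-3.119, -0.363, 0.0]
force: [0.7, 0.5, -1.7]
gripper_width: 0.597
finger_force: 0.0
```

Run:
```python
from h import *
o=[]
for k,(x,y) in(("side",(210,155)),("top",(195,155))):
    f=np.mean([robot.grab_frame(k) for _ in range(6)],0).astype(np.uint8); cv2.imwrite(f"pics/{k}5.png",f); o.append(cv2.resize(f[y:y+60,x:x+50],None,fx=8,fy=8,interpolation=cv2.INTER_CUBIC))
cv2.imwrite("pics/p5.png",np.hstack(o))
p=[.6133,.0533,.1632]; c,s=np.cos(p[2]),np.sin(p[2])
own=lambda P:np.round([c*(P[0]-p[0])+s*(P[1]-p[1]),-s*(P[0]-p[0])+c*(P[1]-p[1])],4)
print("tip",own(onz("top",(225.75,170),.027)))
g=cv2.cvtColor(f,cv2.COLOR_BGR2HSV)[:,:,1].astype(float)
for r in range(172,202,3):
    l=g[r,218:240]; b=l>144; i=np.where(b)[0]; print(r,i+218 if len(i)<12 else len(i),own(onz("top",(226.8+(r-172)*.15,r),.082)))
```

```text
tip [0.0817 0.0014]
172 [225 226 227 228] [ 0.0589 -0.0038]
175 [225 226 227 228 229] [ 0.0499 -0.0036]
178 [225 226 227 228 229 230] [ 0.0409 -0.0035]
181 [226 227 228 229 230 231] [ 0.032  -0.0034]
184 [227 228 229 230 231] [ 0.0231 -0.0033]
187 [227 228 229 230 231 232] [ 0.0142 -0.0031]
190 [227 228 229 230 231 232] [ 0.0054 -0.003 ]
193 [228 229 230 231 232 233] [-0.0034 -0.0029]
196 [228 229 230 231 232 233] [-0.0122 -0.0028]
199 [229 230 231 232 233 234] [-0.0209 -0.0026]
```

View pics/p5.png

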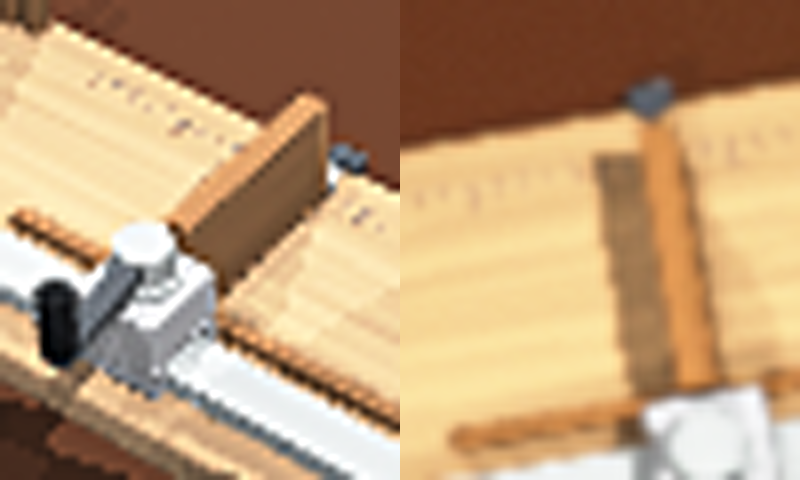

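Side half: the nib is white at (333,177), with the dark marker at (347,158). Top half: the plate end sits slightly on the −y side of the marker. I'll quantify both.

Run:
```python
from h import *
p=[.6133,.0533,.1632]; c,s=np.cos(p[2]),np.sin(p[2])
own=lambda P:np.round([c*(P[0]-p[0])+s*(P[1]-p[1]),-s*(P[0]-p[0])+c*(P[1]-p[1])],4)
f=cv2.imread("pics/side5.png").astype(int)
print("gray-ness B-R rows170-180 cols246-259");print((f[170:181,246:260,0]-f[170:181,246:260,2]));print(f[170:181,246:260].sum(2)//3)
for q in((251.2,176.7),(251.6,176.3),(252.9,174.9),(253.3,174.7)): print(q,own(onz("side",q,.027)))
for m in((.075,-.004),(.078,0),(.082,0)):
  for k in("side","top"):
    print(m,k,proj(k,[p[0]+c*m[0]-s*m[1],p[1]+s*m[0]+c*m[1],.027]).round(2))
```

```text
gray-ness B-R rows170-180 cols246-259
[[-120 -122  -71  -57  -81  -67  -69  -69  -69  -70  -69  -69  -69  -69]
 [-124  -70  -58  -61  -84  -69  -71  -72  -70  -70  -69  -70  -69  -69]
 [ -59  -59  -65  -66  -83  -75  -80  -79  -76  -72  -70  -69  -69  -69]
 [ -61  -67  -65  -64  -85  -25   31   -2  -60  -80  -73  -70  -69  -69]
 [ -67  -65  -62  -65  -84   26   25   20   22    3  -77  -71  -69  -69]
 [ -64  -61  -64  -64  -83    1   18   17   28   -2  -78  -71  -69  -69]
 [ -61  -63  -62  -62  -71    0  -10  -41    7  -19  -67  -71  -70  -70]
 [ -63  -62  -62  -60  -69    5  -77  -94  -89  -89  -71  -60  -61  -70]
 [ -62  -62  -58  -58  -74   17  -94  -89  -85  -73  -74  -72  -69  -60]
 [ -62  -58  -56  -55  -37  -63  -91  -85  -86  -79  -77  -72  -75  -74]
 [ -58  -55  -56  -54  -82  -87  -85  -69  -81  -81  -81  -81  -78  -72]]
[[173 178 104  84 117  74  79  80  80  80  80  80  80  80]
 [185 100  85  90 121  74  78  79  80  80  80  80  80  80]
 [ 85  86  92  94 116  72  75  76  78  79  80  80  80  80]
 [ 87  94  94  89 110  98 126 118  62  77  79  80  80  80]
 [ 95  95  89  88 104  93 125 116 116 118  78  80  80  80]
 [ 93  88  90  85  99 178  54  63 117  66  78  80  80  80]
 [ 87  89  89  83  94 255 198  94  50  46  61  76  78  79]
 [ 90  90  89  77  91 253 199 211 214 213 101  50  60  75]
 [ 90  89  82  77  85 109 206 204 207 224 224 226 101  49]
 [ 89  82  80  74  55 157 206 198 197 216 219 223 224 225]
 [ 82  79  75  69 155 215 204 191 213 214 215 214 218 224]]
(251.2, 176.7) [ 0.0762 -0.0047]
(251.6, 176.3) [ 0.0787 -0.0046]
(252.9, 174.9) [ 0.0873 -0.0041]
(253.3, 174.7) [ 0.089  -0.0046]
(0.075, -0.004) side [250.84 176.8 ]
(0.075, -0.004) top [227.84 171.78]
(0.078, 0) side [250.43 175.88]
(0.078, 0) top [226.38 171.07]
(0.082, 0) side [251.09 175.26]
(0.082, 0) top [226.17 169.82]
```

Run:
```python
from h import *
p=[.6133,.0533,.1632]; c,s=np.cos(p[2]),np.sin(p[2])
own=lambda P:np.round([c*(P[0]-p[0])+s*(P[1]-p[1]),-s*(P[0]-p[0])+c*(P[1]-p[1])],4)
np.set_printoptions(linewidth=150)
f=cv2.imread("pics/top5.png").astype(int);print("now blue / red rows165-176 cols 221-234");print(f[165:176,221:235,0]);print(f[165:176,221:235,2])
f=cv2.imread("pics/top0.png").astype(int);print("init nib area blue rows 161-170 cols 256-268");print(f[161:171,256:269,0]);
print("init marker");print((f[163:173,220:235,0]-f[163:173,220:235,2]))
f=cv2.imread("pics/side0.png").astype(int);print("side init marker B-R rows 171-180 cols 247-259");print((f[171:180,247:260,0]-f[171:180,247:260,2]))
print("side plate",own(onz("side",(249.5-.44,167.4-.44),.082)))
```

```text
now blue / red rows165-176 cols 221-234
[[ 32  32  39  50  61  82 101  81  42  28  28  29  29  28]
 [ 30  31  58  91  98 104 104  87  44  28  33  40  54  65]
 [ 26  28  59 100 111 106 100  86  65  60  71  88 111 127]
 [ 40  54  69  88 103 101  96  93 103 114 123 130 142 148]
 [ 90 112 121 100  89  88  90 105 119 131 137 143 148 149]
 [138 141 141 124  98  79  82  98 109 129 136 140 145 146]
 [149 149 142 121  94  80  80  85  98 126 133 135 141 142]
 [145 146 143 124  90  81  80  81  91 118 129 133 138 143]
 [132 133 131 118  87  81  80  81  84 100 128 134 135 143]
 [ 90  90  89  84  77  79  84  83  78  86 125 134 135 142]
 [ 73  77  74  72  70  80  83  83  74  75 111 129 134 139]]
[[111 108 101  89  86 100 113 105  99  98  97  99 101  99]
 [106  96  90  89  90  95  96  92  91  97 104 116 134 146]
 [ 94  74  73  88  95  91  86  92 116 139 159 186 215 233]
 [110 114 112  94  91  89 103 142 190 219 232 237 244 246]
 [191 213 213 166 122 113 151 203 225 236 240 242 246 246]
 [243 245 245 233 198 171 189 217 218 235 239 240 244 245]
 [247 246 244 234 221 212 214 212 206 232 236 237 241 24
[... 1500 characters left out ...]
101 -105 -109 -107 -104 -101 -101 -101  -99 -100]
 [-102 -101 -101 -100 -102 -100 -104 -101 -104 -102 -100 -102  -98  -97  -99]]
side init marker B-R rows 171-180 cols 247-259
[[-66 -66 -66 -67 -67 -68 -68 -68 -66 -67 -66 -66 -66]
 [-64 -64 -67 -70 -73 -77 -76 -71 -69 -67 -66 -67 -67]
 [-79 -68 -65 -71 -25  30  -2 -58 -76 -70 -66 -67 -67]
 [-81 -88 -81 -49  27  26  22  23   5 -73 -68 -66 -67]
 [-83 -84 -80 -85  -8  24  21  28  -3 -75 -68 -66 -67]
 [-84 -85 -85 -82 -69 -36 -41   8 -17 -63 -67 -67 -66]
 [-83 -84 -75 -87 -92 -85 -82 -83 -80 -67 -56 -65 -65]
 [-83 -81 -82 -84 -71 -85 -86 -82 -81 -83 -81 -69 -63]
 [-84 -82 -81 -70 -69 -86 -83 -85 -84 -82 -81 -83 -83]]
side plate [ 0.0641 -0.004 ]
```

Estimates: the plate is at own y ≈ −3.3 mm by top view, side view and TCP, and the marker tip ≈ +1 mm. So about 4 mm more is needed. I'll re-pinch and nudge.

```bash
python3 -c "
from plan import *
plan([(.6436,.0545,.19,-80.65),(.6436,.0545,.053,-80.65)],rep=2)"
```

```text
[[0.143, -0.174, 0.036, 0.0, 0.0, 0.002], [0.286, -0.348, 0.072, 0.0, 0.0, 0.003], [0.429, -0.522, 0.108, 0.0, 0.0, 0.005], [0.572, -0.696, 0.143, 0.0, 0.0, 0.007], [0.716, -0.87, 0.179, 0.0, 0.0, 0.008]]
[[0.138, -0.178, 0.036, 0.0, 0.0, 0.002], [0.277, -0.355, 0.072, 0.0, 0.0, 0.004], [0.416, -0.533, 0.108, 0.0, 0.0, 0.005], [0.554, -0.71, 0.144, 0.0, 0.0, 0.007], [0.693, -0.888, 0.18, 0.0, 0.0, 0.009]]
[[0.134, -0.181, 0.036, 0.0, 0.0, 0.002], [0.267, -0.363, 0.071, 0.0, 0.0, 0.003], [0.401, -0.544, 0.107, 0.0, 0.0, 0.005], [0.401, -0.544, 0.336, 0.0, 0.0, 0.005], [0.401, -0.544, 0.564, 0.0, 0.0, 0.005], [0.401, -0.544, 0.792, 0.0, 0.0, 0.005]]
[[0.0, 0.0, 0.229, 0.0, 0.0, 0.0], [0.0, 0.0, 0.229, 0.0, 0.0, 0.0], [0.0, 0.0, 0.229, 0.0, 0.0, 0.0]]
end [ 6.43600e-01  5.45000e-02  5.29000e-02 -8.06685e+01]
```

Emit:
apply_moves(
  motion=[
    [0.143,-0.174,0.036,0,0,0.002],
    [0.286,-0.348,0.072,0,0,0.003],
    [0.429,-0.522,0.108,0,0,0.005],
    [0.572,-0.696,0.143,0,0,0.007],
    [0.716,-0.87,0.179,0,0,0.008],
  ],
)

```text
clock: 13.27
eef_pos: [0.5251, -0.1868, 0.2336]
tcp_rot: [-3.125, -0.323, -0.0]
force: [-0.1, -0.7, 0.3]
gripper_width: 0.603
finger_force: 0.0
```

Emit:
apply_moves(
  motion=[
    [0.138,-0.178,0.036,0,0,0.002],
    [0.277,-0.355,0.072,0,0,0.004],
    [0.416,-0.533,0.108,0,0,0.005],
    [0.554,-0.71,0.144,0,0,0.007],
    [0.693,-0.888,0.18,0,0,0.009],
  ],
)

```text
clock: 13.68
eef_pos: [0.5995, -0.0348, 0.2065]
tcp_rot: [-3.129, -0.28, -0.0]
force: [0.5, 0.5, 0.4]
gripper_width: 0.598
finger_force: 0.0
```

Emit:
apply_moves(
  motion=[
    [0.134,-0.181,0.036,0,0,0.002],
    [0.267,-0.363,0.071,0,0,0.003],
    [0.401,-0.544,0.107,0,0,0.005],
    [0.401,-0.544,0.107,0,0,0.005],
    [0.401,-0.544,0.107,0,0,0.005],
    [0.401,-0.544,0.336,0,0,0.005],
    [0.401,-0.544,0.564,0,0,0.005],
    [0.401,-0.544,0.792,0,0,0.005],
  ],
)

```text
clock: 14.35
eef_pos: [0.6438, 0.0527, 0.0878]
tcp_rot: [3.13, 0.253, 0.003]
force: [0.3, 0.7, -0.0]
gripper_width: 0.601
finger_force: 0.0
```

Emit:
apply_moves(
  motion=[
    [0,0,0.229,0,0,0],
    [0,0,0.229,0,0,0],
    [0,0,0.229,0,0,0],
  ],
)

```text
clock: 14.6
eef_pos: [0.6423, 0.0529, 0.0529]
tcp_rot: [3.131, 0.252, -0.005]
force: [0.3, -0.4, 0.1]
gripper_width: 0.603
finger_force: 0.0
```

Emit:
apply_moves(
  motion=[
    [0,0,0,0,0,0],
    [0,0,0,0,0,0],
    [0,0,0,0,0,0],
    [0,0,0,0,0,0],
    [0,0,0,0,0,0],
    [0,0,0,0,0,0],
  ],
  grip=0,
)

```text
clock: 15.1
eef_pos: [0.6452, 0.0543, 0.0561]
tcp_rot: [3.131, 0.256, 0.006]
force: [-0.0, 0.0, 6.3]
gripper_width: 0.156
finger_force: 31.6
```

Emit:
apply_moves(
  motion=[
    [0,-0.01,0,0,0,0],
    [0,-0.02,0,0,0,0],
    [0,-0.025,0,0,0,0],
    [0,-0.025,0,0,0,0],
    [0,-0.025,0,0,0,0],
    [0,-0.025,0,0,0,0],
    [0,-0.025,0,0,0,0],
  ],
)

```text
clock: 15.68
eef_pos: [0.6448, 0.0566, 0.0561]
tcp_rot: [3.129, 0.255, 0.007]
force: [-1.0, -1.7, 5.8]
gripper_width: 0.157
finger_force: 31.5
```

Emit:
apply_moves(
  motion=[
    [0,-0.01,0,0,0,0],
    [0,-0.018,0,0,0,0],
    [0,-0.018,0,0,0,0],
    [0,-0.018,0,0,0,0],
    [0,-0.018,0,0,0,0],
    [0,-0.018,0,0,0,0],
  ],
)

```text
clock: 16.18
eef_pos: [0.6444, 0.0593, 0.0561]
tcp_rot: [3.129, 0.255, 0.007]
force: [-0.5, -3.0, 6.4]
gripper_width: 0.161
finger_force: 31.5
```

Emit:
apply_moves(
  motion=[
    [0,0,0,0,0,0],
    [0,0,0,0,0,0],
    [0,0,0,0,0,0],
  ],
  grip=0.6,
)

```text
clock: 16.43
eef_pos: [0.6426, 0.0614, 0.0539]
tcp_rot: [-3.13, -0.256, -0.001]
force: [-0.4, 0.3, -0.3]
gripper_width: 0.573
finger_force: 0.0
```

Run:
```python
from plan import *
c=cmd();c[:3]+=rot(c[3])[:,1]*-.043*.15;json.dump(c.tolist(),open("cmd.json","w"));print(c)
p=[.6133,.0533,.1632]; C,s=np.cos(p[2]),np.sin(p[2])
own=lambda P:np.round([C*(P[0]-p[0])+s*(P[1]-p[1]),-s*(P[0]-p[0])+C*(P[1]-p[1])],4)
print("knob",own(onz("side",(216.6,190.2),.118)),"hub",own(onz("side",(227.5,184),.092)))
f=cv2.imread("pics/top5.png")
g=f.sum(2)//3; m=np.zeros_like(g);m[205:235,215:250]=1
y,x=np.where((g<40)&(m>0)&(abs(f[:,:,2].astype(int)-f[:,:,0])<15)); print("top dark",x.mean(),y.mean(),len(x)); print("knob top",own(onz("top",(x.mean(),y.mean()),.11)))
K=arc((.5588,.0458),[82],.092)[0];print(K)
plan([(c[0],c[1],.16,-80.65),(K[0],K[1],.16,K[3])],rep=2)
plan([K],rep=3)
```

```text
[ 6.42579928e-01  6.08283068e-02  5.29496711e-02 -8.06685130e+01]
knob [-0.1161 -0.0099] hub [-0.0536 -0.003 ]
top dark 239.26666666666668 232.46666666666667 15
knob top [-0.1209 -0.0118]
(np.float64(0.49675743971532577), np.float64(0.02641648346345362), 0.092, -72.65)
[[0.0, 0.0, -0.238, 0.0, 0.0, 0.0], [0.0, 0.0, -0.476, 0.0, 0.0, 0.0], [0.0, 0.0, -0.714, 0.0, 0.0, 0.0], [-0.199, 0.014, -0.714, 0.0, 0.0, -0.009], [-0.399, 0.027, -0.714, 0.0, 0.0, -0.018], [-0.598, 0.041, -0.714, 0.0, 0.0, -0.027], [-0.797, 0.055, -0.714, 0.0, 0.0, -0.036], [-0.996, 0.069, -0.714, 0.0, 0.0, -0.045]]
[[0.0, 0.0, 0.0, 0.0, 0.0, 0.0], [0.0, 0.0, 0.0, 0.0, 0.0, 0.0]]
end [ 4.96800e-01  2.64000e-02  1.60000e-01 -7.25685e+01]
[[0.0, 0.0, 0.227, 0.0, 0.0, 0.0], [0.0, 0.0, 0.454, 0.0, 0.0, 0.0], [0.0, 0.0, 0.454, 0.0, 0.0, 0.0], [0.0, 0.0, 0.454, 0.0, 0.0, 0.0], [0.0, 0.0, 0.454, 0.0, 0.0, 0.0]]
end [ 4.96800e-01  2.64000e-02  9.19000e-02 -7.25685e+01]
```

Emit:
apply_moves(
  motion=[
    [0,0,-0.238,0,0,0],
    [0,0,-0.476,0,0,0],
    [0,0,-0.714,0,0,0],
    [-0.199,0.014,-0.714,0,0,-0.009],
    [-0.399,0.027,-0.714,0,0,-0.018],
    [-0.598,0.041,-0.714,0,0,-0.027],
    [-0.797,0.055,-0.714,0,0,-0.036],
    [-0.996,0.069,-0.714,0,0,-0.045],
  ],
  grip=0.7,
)

```text
clock: 17.1
eef_pos: [0.4953, 0.0266, 0.1607]
tcp_rot: [-3.104, -0.479, 0.0]
force: [-0.2, 0.4, -0.2]
gripper_width: 0.702
finger_force: 0.0
```

Emit:
apply_moves(
  motion=[
    [0,0,0,0,0,0],
    [0,0,0,0,0,0],
    [0,0,0.227,0,0,0],
    [0,0,0.454,0,0,0],
    [0,0,0.454,0,0,0],
    [0,0,0.454,0,0,0],
  ],
)

```text
clock: 17.6
eef_pos: [0.4968, 0.0264, 0.0918]
tcp_rot: [-3.105, -0.476, 0.004]
force: [0.6, 0.7, 0.7]
gripper_width: 0.7
finger_force: 0.0
```

Emit:
apply_moves(
  motion=[
    [0,0,0,0,0,0],
    [0,0,0,0,0,0],
    [0,0,0,0,0,0],
    [0,0,0,0,0,0],
    [0,0,0,0,0,0],
  ],
  grip=0.3,
  grip_force=20,
)

```text
clock: 18.02
eef_pos: [0.4974, 0.0266, 0.0933]
tcp_rot: [-3.105, -0.477, -0.002]
force: [-0.1, -0.1, -0.7]
gripper_width: 0.301
finger_force: 0.0
```

Run:
```python
from plan import *
plan(arc((.5588,.0458),np.arange(77,-3,-5),.092),rep=1)
```

```text
[[0.001, 0.037, 0.0, 0.0, 0.0, -0.027], [0.006, 0.075, 0.0, 0.0, 0.0, -0.055], [0.014, 0.112, 0.0, 0.0, 0.0, -0.083], [0.025, 0.148, 0.0, 0.0, 0.0, -0.111], [0.04, 0.183, 0.0, 0.0, 0.0, -0.138], [0.057, 0.216, 0.0, 0.0, 0.0, -0.166], [0.078, 0.248, 0.0, 0.0, 0.0, -0.194], [0.101, 0.278, 0.0, 0.0, 0.0, -0.222]]
[[0.001, 0.038, 0.0, 0.0, 0.0, -0.028], [0.006, 0.075, 0.0, 0.0, 0.0, -0.055], [0.014, 0.112, 0.0, 0.0, 0.0, -0.083], [0.025, 0.148, 0.0, 0.0, 0.0, -0.111], [0.04, 0.183, 0.0, 0.0, 0.0, -0.139], [0.057, 0.217, 0.0, 0.0, 0.0, -0.166], [0.078, 0.249, 0.0, 0.0, 0.0, -0.194], [0.101, 0.279, 0.0, 0.0, 0.0, -0.222]]
[[0.0, -0.001, 0.0, 0.0, 0.0, 0.0]]
end [ 0.5671 -0.0187  0.0919  7.3515]
```

Emit:
apply_moves(
  motion=[
    [0.001,0.037,0,0,0,-0.027],
    [0.006,0.075,0,0,0,-0.055],
    [0.014,0.112,0,0,0,-0.083],
    [0.025,0.148,0,0,0,-0.111],
    [0.04,0.183,0,0,0,-0.138],
    [0.057,0.216,0,0,0,-0.166],
    [0.078,0.248,0,0,0,-0.194],
    [0.101,0.278,0,0,0,-0.222],
  ],
)

```text
clock: 18.68
eef_pos: [0.5223, -0.0083, 0.0927]
tcp_rot: [-2.75, -1.514, 0.003]
force: [-1.7, 1.3, 2.7]
gripper_width: 0.301
finger_force: 1.6
```

Emit:
apply_moves(
  motion=[
    [0.001,0.038,0,0,0,-0.028],
    [0.006,0.075,0,0,0,-0.055],
    [0.014,0.112,0,0,0,-0.083],
    [0.025,0.148,0,0,0,-0.111],
    [0.04,0.183,0,0,0,-0.139],
    [0.057,0.217,0,0,0,-0.166],
    [0.078,0.249,0,0,0,-0.194],
    [0.101,0.279,0,0,0,-0.222],
  ],
)

```text
clock: 19.35
eef_pos: [0.5655, -0.0198, 0.0927]
tcp_rot: [-2.069, -2.361, 0.005]
force: [-4.0, -2.0, 3.0]
gripper_width: 0.304
finger_force: 1.9
```

Emit:
apply_moves(
  motion=[
    [0,0.01,0,0,0,0],
    [0,0.02,0,0,0,0],
    [0,0.03,0,0,0,0],
    [0,0.03,0,0,0,0],
  ],
)

```text
clock: 19.68
eef_pos: [0.5711, -0.0186, 0.0924]
tcp_rot: [-2.076, -2.357, 0.002]
force: [-3.6, -3.7, 0.5]
gripper_width: 0.3
finger_force: 1.9
```

Emit:
apply_moves(
  motion=[
    [0,0.01,0,0,0,0],
    [0,0.02,0,0,0,0],
    [0,0.03,0,0,0,0],
    [0,0.03,0,0,0,0],
  ],
)

```text
clock: 20.02
eef_pos: [0.5756, -0.0176, 0.0923]
tcp_rot: [-2.074, -2.358, 0.002]
force: [-3.7, -4.5, 1.4]
gripper_width: 0.301
finger_force: 2.5
```

Emit:
apply_moves(
  motion=[
    [0,0.01,0,0,0,0],
    [0,0.02,0,0,0,0],
    [0,0.02,0,0,0,0],
  ],
)

```text
clock: 20.27
eef_pos: [0.5757, -0.0176, 0.0921]
tcp_rot: [-2.072, -2.355, 0.007]
force: [-10.1, -4.9, 5.7]
gripper_width: 0.301
finger_force: 5.1
```

Emit:
apply_moves(
  motion=[
    [0,0.015,0,0,0,0],
    [0,0.03,0,0,0,0],
    [0,0.03,0,0,0,0],
    [0,0.03,0,0,0,0],
  ],
)

```text
clock: 20.6
eef_pos: [0.576, -0.0176, 0.0919]
tcp_rot: [-2.068, -2.349, 0.015]
force: [-16.4, -5.9, 12.3]
gripper_width: 0.298
finger_force: 9.0
```

Run:
```python
from plan import *
s=robot.get_state();print(s["force"],s["eef_pos"])
c=cmd();M=rot(c[3])[:,1];c[:3]+=M*.11*.15;c0=c.copy();c0[:3]-=M*.055*.15
json.dump(c.tolist(),open("cmd.json","w"));print(c)
plan([c0,(c0[0],c0[1],.17,c0[3]),(.47,-.25,.26,c0[3])],rep=1)
```

```text
[-16.41124326  -5.90281754  12.30402337] [ 0.57599262 -0.01764857  0.09185151]
[ 0.58341446 -0.01655469  0.09194967  7.35148696]
[[0.0, -0.055, 0.0, 0.0, 0.0, 0.0], [0.0, -0.055, -0.173, 0.0, 0.0, 0.0], [0.0, -0.055, -0.347, 0.0, 0.0, 0.0], [0.0, -0.055, -0.52, 0.0, 0.0, 0.0], [-0.181, -0.167, -0.595, 0.0, 0.0, 0.0], [-0.362, -0.279, -0.67, 0.0, 0.0, 0.0], [-0.543, -0.39, -0.745, 0.0, 0.0, 0.0], [-0.723, -0.502, -0.82, 0.0, 0.0, 0.0]]
[[-0.181, -0.112, -0.075, 0.0, 0.0, 0.0], [-0.362, -0.224, -0.15, 0.0, 0.0, 0.0], [-0.543, -0.335, -0.225, 0.0, 0.0, 0.0], [-0.724, -0.447, -0.3, 0.0, 0.0, 0.0], [-0.724, -0.447, -0.3, 0.0, 0.0, 0.0]]
end [ 0.47   -0.25    0.2599  7.3515]
```

Emit:
apply_moves(
  motion=[
    [0,-0.04,0,0,0,0],
    [0,-0.08,0,0,0,0],
    [0,-0.08,-0.173,0,0,0],
    [0,-0.08,-0.347,0,0,0],
    [0,-0.055,-0.52,0,0,0],
    [-0.181,-0.167,-0.595,0,0,0],
    [-0.362,-0.279,-0.67,0,0,0],
    [-0.543,-0.39,-0.745,0,0,0],
  ],
)

```text
clock: 21.27
eef_pos: [0.5379, -0.104, 0.2057]
tcp_rot: [2.068, 2.36, 0.006]
force: [-0.2, 0.3, -0.9]
gripper_width: 0.298
finger_force: 0.0
```

Emit:
apply_moves(
  motion=[
    [-0.181,-0.112,-0.075,0,0,0],
    [-0.362,-0.224,-0.15,0,0,0],
    [-0.543,-0.335,-0.225,0,0,0],
    [-0.724,-0.447,-0.3,0,0,0],
    [-0.9,-0.56,-0.375,0,0,0],
    [-0.9,-0.56,-0.375,0,0,0],
    [-0.9,-0.56,-0.375,0,0,0],
  ],
)

```text
clock: 21.85
eef_pos: [0.4712, -0.2512, 0.2619]
tcp_rot: [2.075, 2.352, 0.003]
force: [0.5, 0.5, -0.8]
gripper_width: 0.306
finger_force: 0.0
```

Run:
```python
from h import *
o=[]
for k,(x,y) in(("side",(210,155)),("top",(195,155))):
    f=np.mean([robot.grab_frame(k) for _ in range(6)],0).astype(np.uint8); cv2.imwrite(f"pics/{k}6.png",f); o.append(cv2.resize(f[y:y+60,x:x+60],None,fx=6.6,fy=6.6,interpolation=cv2.INTER_CUBIC))
cv2.imwrite("pics/p6.png",np.hstack(o))
np.set_printoptions(linewidth=150)
print(f[165:176,221:235,0]);print(f[165:176,221:235,2])
f=cv2.imread("pics/side6.png").astype(int);print(f[170:181,243:257].sum(2)//3);print((f[170:181,243:257,0]-f[170:181,243:257,2]))
```

```text
[[ 28  30  35  49  57  79  99  80  41  27  26  27  28  26]
 [ 28  31  54  87  91  97 100  85  45  29  33  41  53  60]
 [ 27  27  57  95 100  96  96  83  60  61  74  88 108 122]
 [ 39  51  67  81  91  94  92  93 100 114 128 136 140 143]
 [ 89 108 120  97  81  78  89 105 119 134 144 145 145 146]
 [134 138 133 118  98  79  88 112 125 135 143 144 142 140]
 [144 135 110  95  84  82  92 111 126 133 139 140 138 138]
 [140 126  95  78  79  80  82  93 119 128 132 135 136 138]
 [127 116  90  79  79  79  74  78 110 124 132 135 133 138]
 [ 86  81  72  78  79  80  72  69  99 120 133 137 137 140]
 [ 74  69  67  75  79  79  73  69  91 120 129 132 136 136]]
[[105 104  97  86  82  97 110 101  97  97 100 100  98  95]
 [102  94  87  86  83  90  92  91  90  95 104 115 129 140]
 [ 92  69  70  84  86  82  83  91 112 140 163 186 212 227]
 [107 109 109  88  81  82 100 139 186 220 238 241 243 243]
 [186 207 210 164 121 104 145 197 223 238 245 245 244 245]
 [240 242 240 230 203 172 183 214 230 238 243 243 243 242]
 [244 240 230 223 218 212 210 211 230 237 240 241 239 240]
 [243 236 216 209 216 218 207 193 222
[... 953 characters left out ...]
7  -67  -71  -71  -72  -72  -71  -70  -70]
 [-124  -78  -60  -63  -68  -66  -65  -73  -77  -81  -79  -75  -73  -71]
 [ -72  -61  -63  -67  -63  -64  -68  -78  -28   27   -4  -61  -80  -73]
 [ -61  -63  -69  -64  -63  -67  -85  -64   19   22   20   22    4  -77]
 [ -63  -65  -65  -64  -65  -65  -43    0   18   18   18   29   -3  -79]
 [ -65  -63  -64  -66  -64  -61  -39    0  -11  -41  -39    7  -19  -68]
 [ -65  -62  -65  -61  -60  -60  -40   30  -72  -92  -90  -89  -70  -72]
 [ -63  -63  -63  -60  -58  -58  -39  -61  -75  -88  -88  -77  -72  -73]
 [ -65  -62  -60  -57  -57  -58  -75  -72  -71  -88  -79  -80  -80  -76]
 [ -62  -60  -57  -56  -57  -43  -89  -85  -84  -78  -70  -81  -81  -81]]
```

View pics/p6.png

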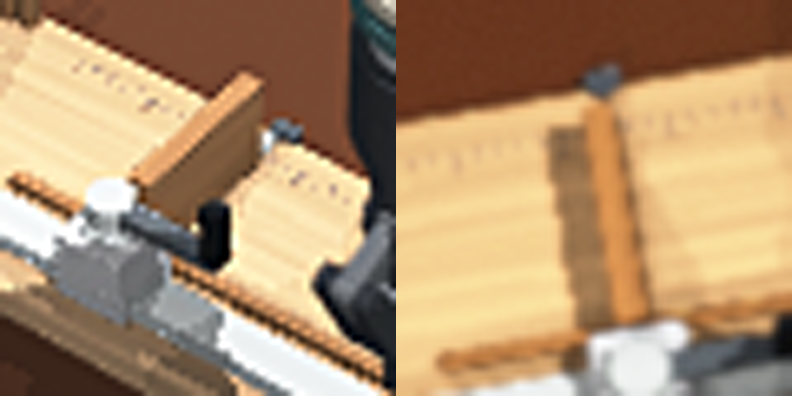

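The lever is back along the rail and the stop has held. The plate shifted about 5 mm as intended, and the nib now sits at the marker tip. I'll check the nib's offset against the plate in the initial unobstructed frame.

Run:
```python
from h import *
np.set_printoptions(linewidth=160)
p=[.6133,.0533,.1632]; c,s=np.cos(p[2]),np.sin(p[2])
P=lambda k,x,y,z:proj(k,[p[0]+c*x-s*y,p[1]+s*x+c*y,z]).round(2)
f=cv2.imread("pics/side0.png").astype(int)
print("side0 cols 268-281 rows 182-196");print(f[182:196,268:282].sum(2)//3);print(f[182:196,268:282,0]-f[182:196,268:282,2])
for yp,n in((-.1034,"init"),(.001,"now")):
  for nm,a in(("topcornerR",(.065,yp-.007,.082)),("topcornerL",(.065,yp+.007,.082)),("footcorner",(.065,yp-.007,.024)),("nibtip c",(.078,yp,.027)),("nib -7",(.078,yp-.007,.027))):
    print(n,nm,P("side",*a),P("top",*a))
f=cv2.imread("pics/top0.png").astype(int)
print("top0 red rows 158-170 cols 256-270");print(f[160:170,256:270,2])
f=cv2.imread("pics/side0.png");q=cv2.resize(f[180:198,264:284],None,fx=25,fy=25,interpolation=cv2.INTER_NEAREST)
g=cv2.imread("pics/side6.png");r=cv2.resize(g[166:184,240:260],None,fx=15,fy=25,interpolation=cv2.INTER_NEAREST)
cv2.imwrite("pics/n.png",np.hstack([q[:, :],r]))
```

```text
side0 cols 268-281 rows 182-196
[[168 170 167 174 124  81  87  73  76  77  77  77  77  76]
 [169 168 173 122  82  87  87  74  76  77  76  77  76  77]
 [167 173 121  83  87  91  86  74  77  77  77  77  77  75]
 [166 120  82  87  89  86  82  74  76  76  77  77  76  76]
 [117  83  86  89  85  83  76  61  67  71  76  77  76  75]
 [ 81  88  89  86  84  79 168 218  75  59  68  73  75  75]
 [ 87  90  83  86  84  74 179 255 203 165  77  60  68  73]
 [ 89  86  84  85  80  68 173 170 200 205 203 164  68  51]
 [ 84  85  85  83  75  68 108 176 196 190 196 219 217 180]
 [ 87  85  84  77  73  65 117 171 197 169 206 204 210 215]
 [ 86  85  77  74  67 122 170 192 161 179 208 207 203 202]
 [ 84  77  74  69 119 177 201 192 201 199 200 177 205 206]
 [ 79  75  67 124 177 192 186 206 207 205 177 197 197 201]
 [ 75  70 129 192 179 195 202 198 200 206 205 204 198 197]]
[[-122 -115 -116 -124  -86  -56  -62  -65  -66  -66  -66  -66  -66  -66]
 [-117 -117 -120  -88  -58  -59  -63  -67  -67  -65  -66  -66  -66  -66]
 [-116 -121  -83  -58  -59  -61  -62  -67  -66  -66  -66  -66  -67  -67]
 [-118  -85  -59  -60 
[... 1170 characters left out ...]
[250.2  175.76] [226.05 171.13]
now nib -7 [251.79 176.57] [228.33 170.73]
top0 red rows 158-170 cols 256-270
[[107 105 104  99  90  93  93  95  94 103 114 132 141 151]
 [ 97 101  99  98 106 109 125 135 150 166 189 213 228 232]
 [136 147 144 155 165 177 196 217 235 238 240 242 241 244]
 [218 233 230 223 222 223 228 235 240 243 243 242 242 241]
 [243 243 236 224 217 218 221 225 235 241 240 239 238 240]
 [244 239 222 211 209 215 213 224 234 240 241 240 239 240]
 [242 229 191 192 210 217 222 228 234 238 241 236 234 239]
 [238 230 172 171 207 217 220 223 225 228 235 235 228 232]
 [199 209 159 158 204 217 219 209 191 211 235 238 226 223]
 [142 160 139 144 206 220 216 214 209 228 239 240 233 226]]
```

View pics/n.png

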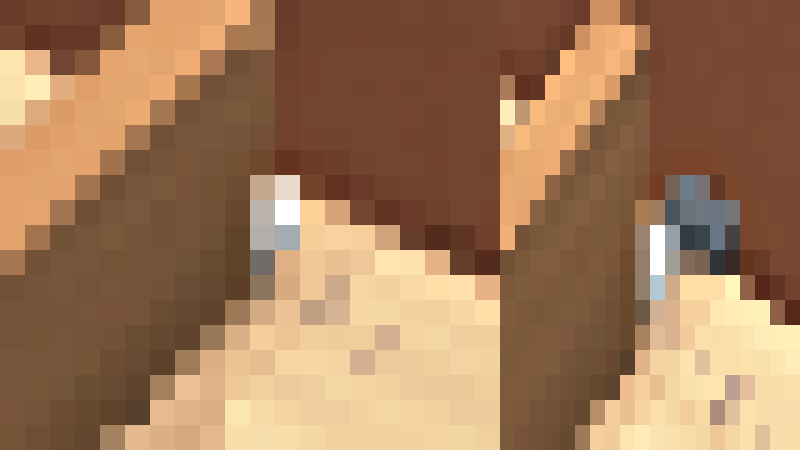

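The nib is centred on the plate and lines up with the marker tip to within about 1 mm in both views. Last check: the lever angle against the initial locked frame.

Run:
```python
from h import *
p=[.6133,.0533,.1632]; c,s=np.cos(p[2]),np.sin(p[2])
own=lambda P:np.round([c*(P[0]-p[0])+s*(P[1]-p[1]),-s*(P[0]-p[0])+c*(P[1]-p[1])],4)
def dark(n,k,x0,x1,y0,y1):
    f=cv2.imread(f"pics/{k}{n}.png").astype(int);g=f.max(2)[y0:y1,x0:x1];y,x=np.where(g<45);return x.mean()+x0,y.mean()+y0,len(x)
for n,k,b in((0,"top",(280,300,192,210)),(6,"top",(243,262,196,220)),(0,"side",(260,275,195,216)),(6,"side",(236,250,182,202))):
    d=dark(n,k,*b);print(n,k,np.round(d,1),own(onz(k,d[:2],.11 if k=="top" else .1)))
print(robot.get_state()["clock"])
```

```text
0 top [290.8 201.3  14. ] [-0.0621 -0.1641]
6 top [253.6 205.9  18. ] [-0.0566 -0.0621]
0 side [267.7 205.8  38. ] [-0.0612 -0.1677]
6 side [242.  190.4  42. ] [-0.055  -0.0636]
22.45
```

```bash
python3 -c "
from plant import robot
print(robot.job_done())"
```

```text
the job is handed in; nothing more can be done
None
```

I opened the lever, slid the stop until its pointer matched the marker tip to about 1 mm by the camera measurements, swung the lever fully back to locked, and handed the job in at about 22 s with the glass and mug untouched.

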